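# Show the ball to the viewing scope

## Task

Start up the viewing station by pressing the three keys on the key box fully down, one at a time: the smallest, then the middle-sized, then the largest. Then take the sample tray by its upright fin, lift it off the stage and carry it to the viewing scope without letting the loose steel ball leave its ring pocket or touching the ball. Finish while still holding the tray in the gripper, level and still, its pocket end pointing at the scope in line with the scope's tube, with the ball about 90 mm straight in front of the middle of the lens; do not put it down, and leave the other things on the bench undisturbed.

Things in the scene. Friction and masses are not known exactly. Their poses are not given: they have to be found in the camera images.
- key_small_top (a point): centre of the top face of the smallest round key (16 mm diameter); z up. The top stands 52 mm above the bench, 10 mm above its steel collar (32 mm diameter). The three keys are black, alike but for size, in one row, 65 mm apart, in an order that varies
- key_mid_top (a point): centre of the top face of the middle-sized round key (26 mm diameter); z up. The top stands 52 mm above the bench, 10 mm above its steel collar (42 mm diameter). The three keys are black, alike but for size, in one row, 65 mm apart, in an order that varies
- key_large_top (a point): centre of the top face of the largest round key (38 mm diameter); z up. The top stands 52 mm above the bench, 10 mm above its steel collar (54 mm diameter). The three keys are black, alike but for size, in one row, 65 mm apart, in an order that varies
- key_small (a joint): how far the smallest key is pressed, m: 0 up, 0.006 fully down; springs back by itself; starts to move at about 1.5 N, fully down at about 5 N
- key_mid (a joint): how far the middle-sized key is pressed, m: 0 up, 0.006 fully down; springs back by itself; starts to move at about 1.5 N, fully down at about 5 N
- key_large (a joint): how far the largest key is pressed, m: 0 up, 0.006 fully down; springs back by itself; starts to move at about 1.5 N, fully down at about 5 N
- keybox: grey box fixed to the bench, 85 x 215 x 30 mm, that carries the keys; origin under its centre, keys in a row along its y axis
- stage: dark steel translation stage fixed to the bench, 170 x 120 mm, top 40 mm above the bench; the tray lies loose on it at the start, its long sides parallel to the stage's; origin at bench level under its centre
- tray: loose grey aluminium tray, 0.23 to 0.38 kg: plate 150 (x) x 80 (y) x 5 mm. In its middle a fin, 26 mm along x, 12 mm thick along y, top 61 mm above the tray's underside. At +x the ring pocket with the ball, at -x a fixed steel stub, 28 mm diameter, 14 mm high. With the ball aboard it balances about the fin. Origin: centre of the underside; x to the pocket end, z up
- tray_grip (a point): point in the fin of the tray where the TCP may grip: 45 mm above the tray's underside, on its centre; axes as the tray's
- tray_pocket (a point): centre of the ring pocket, at the height of the ball's centre: 52 mm from the fin's centre along tray x, 17.5 mm above the tray's underside. The ring is 40 mm across inside, 46 mm outside, its rim 3 mm above the plate
- ball_center (a point): centre of the loose polished steel ball, 25 mm diameter, 64 g; it rolls freely up to 13 mm from the pocket's centre and climbs over the rim if the tray tips past about 35 degrees or is jerked
- scope: viewing scope fixed to the bench: dark grey round foot 120 mm diameter, 30 mm high, upright post, level tube 40 mm diameter (48 mm at the eyepiece) with its axis 215 mm above the bench. Origin under the post at bench level; the tube looks along -x of this frame, the lens end is 120 mm from the post, the eyepiece end 80 mm behind it
- scope_lens (a point): middle of the scope's lens face, 215 mm above the bench; the scope looks along -x of this point's frame
- scope_sight (a point): where the ball's centre should be held: 90 mm straight out from the middle of the lens, 215 mm above the bench; axes as the scope's (x points from here to the lens)
- screwdriver: bystander, leave alone: screwdriver, black handle, 170 mm long, lying
- solvent: bystander, leave alone: amber solvent bottle, 52 mm diameter, 110 mm tall; origin at its underside
- dish: bystander, leave alone: shallow white dish, 84 mm diameter, 16 mm high; origin at its underside
- tipbox: bystander, leave alone: pale plastic tip box, 60 x 90 x 24 mm; origin at its underside
- collar: bystander, leave alone: brass collar lying flat, 48 mm diameter, 14 mm high; origin at its underside
- weight: bystander, leave alone: small steel weight, 32 mm diameter, 42 mm tall; origin at its underside
- jar: bystander, leave alone: small glass jar with steel lid, 48 mm diameter, 55 mm tall; origin at its underside

How it is judged (in metres and radians):
On the way, in this order (a step that is already met when the one before it is completed fails the run):
1. the smallest key is pressed fully down alone, the tray still on the stage (value of joint key_small above 0.0042 m and value of joint each of key_mid, key_large below 0.002 m and distance of tray from where it was at the start of the episode below 0.01 m), for 0.05 s.
2. then the middle-sized key, alone (value of joint key_mid above 0.0042 m and value of joint each of key_small, key_large below 0.002 m and distance of tray from where it was at the start of the episode below 0.01 m), for 0.05 s.
3. then the largest key, alone (value of joint key_large above 0.0042 m and value of joint each of key_small, key_mid below 0.002 m and distance of tray from where it was at the start of the episode below 0.01 m), for 0.05 s.
4. then the tray is lifted clear of the stage in the gripper, the ball in its pocket (height (world z) of tray above 0.07 m and distance between ball_center and tray_pocket below 0.018 m and contact force between the fingers and tray above 1 N), for 0.2 s.
At the end, for the whole second after the job is handed in: tray gripped, clear of the scope, 150 mm or more up, still, level within 7 degrees; ball in its pocket, centre within 30 mm of the point 90 mm in front of the lens; pocket end towards the scope, in line with its tube within 20 degrees; keys up again (contact force between the fingers and tray above 1 N and distance between ball_center and tray_pocket below 0.018 m and angle between tray's own z axis and vertical below 0.12 rad and linear speed of tray below 0.02 m/s and angular speed of tray below 0.15 rad/s and distance between ball_center and scope_sight below 0.03 m and angle between the x axis of tray and the x axis of scope, either way round below 0.35 rad and x of tray_grip in the frame of scope below -0.225 m and height (world z) of tray above 0.15 m and contact force between tray and scope below 0.1 N and value of joint each of key_small, key_mid, key_large below 0.002 m); the arm keeps its last pose, push and grip.
It fails at once if the ball leaves its pocket (distance between ball_center and tray_pocket above 0.025 m).
It fails at once if the fingers touch the ball (contact force between the fingers and ball above 0.3 N).
It fails at once if two keys are down at once (value of joint each of key_small, key_mid above 0.003 m or value of joint each of key_small, key_large above 0.003 m or value of joint each of key_mid, key_large above 0.003 m).
It fails at once if a bystander is disturbed (moved more than 30 mm) (distance of any of screwdriver, solvent, dish, tipbox, collar, weight, jar from where it was at the start of the episode above 0.03 m).
It also fails if it takes over 61 s, if anything falls off the work surface, if the arm or the gripper's body presses on something with over 40 N, if the wrist force passes 120 N, or if a joint passes its speed limit or range.

## Robot

A 6-joint arm with a two-finger parallel gripper is mounted at the origin on the work surface. World frame = base frame: x ahead of the robot, y to its left, z up, the work surface at z = 0. Lengths are in mm, angles in rad, forces in N, time in s.
With the tool pointing down it reaches from about 400 to 925 mm from the base axis. Payload 12.5 kg.
Tool frame: the origin (TCP) lies between the finger pads, 19 mm behind the fingertips; this is the grasp point; z points along the fingers, y is the line along which they close (so a half turn about z gives the same grasp; the last joint's range is limited). The gripper opens to 95 mm and grips with 3 to 60 N. Pads are 20 mm wide; open, the fingers measure 119 mm over their backs; the gripper's body (75 mm by 180 mm) begins 59 mm behind the grasp point.
Start: joints at [1.179, 0.491, 1.559, -0, 1.092, -0.106], TCP at [176.185, 599.669, 233.461] pointing down, gripper open.
Joint ranges: [-3.1, 3.1], [-0.84, 2.19], [0.05, 2.79], [-1.13, 4.28], [0.06, 2.93], [-2.69, 2.69]. Speed limits (rad/s): [2.22, 2.22, 2.79, 3.14, 3.14, 3.14].

## Interface

Orientations are given as [roll, pitch, yaw] about the fixed x, y, z axes, in that order (R = Rz(yaw) Ry(pitch) Rx(roll)).
In Python, from cell import state, read_camera, job_done gives the robot as it stands.
- The arm moves only by the tool drive_tool, never from a script. Its argument "targets" is a list of rows, each an object with "jaw": the opening, from 0 (shut) to 1 (fully open); "travel": the shift along the tool's x, y, z in m, a list of three; "twist": the turn about the tool's z in rad. In form: [{"jaw": jaw, "travel": [tx, ty, tz], "twist": twist}, ...]. A call has 1 to 8 rows; each row is the pose to reach, as a shift and turn from the pose commanded when the call began, along the tool's axes at that moment; what a row does not reach only later rows make up. A row lasts 1/12 s, in which the tool goes at most 41.7 mm and 7.16 degrees, less where a joint would pass 70% of its speed; a pose out of reach is approached as far as the arm can. A call with a gripper value outside its range is refused whole. The fingers move at their own pace and stop on an object; the grip force is fixed at half the most. Time passes only in rows, so rows that repeat a pose let the fingers close. It gives the time, the measured TCP pose, the force, the opening and the grip force at its end, in the units of the state.
- state(): the state, without advancing time (a new reading comes with each control period).
- read_camera(name): name is "side" or "top"; returns a dict with "frame" (480x640x3 uint8, red, green, blue), "fx", "fy", "cx", "cy" (pixels), "R" (3x3) and "t" (3): a world point X has camera coordinates R X + t. Camera axes: x right, y down, z forward; pixel columns grow to the right and rows downward; lengths in mm; the calibration is good to about 2 mm. A picture is of the moment at which its call begins. There is no depth.
- job_done(): hands the job in; it is judged then, once.
The state is a dict: "t": time; "joints": joint angles; "qvel": joint speeds; "tau": joint torques, N m; "eef_pos": TCP position; "tcp_rot": TCP orientation; "ft_force": force on the tool from outside, world axes, zero at the start; "moment": the same for the moment, N m; "opening": opening from 0.0 (shut) to 1.0 (fully open); "grip_force": force on a finger pad.
Only numpy, scipy, OpenCV 4.12 (cv2) and the standard library are available. Lean on these libraries where they do the work, as an engineer would, in place of code of your own. Each camera call takes 0.05 s, during which the arm holds its last target. There are 200 camera calls.

## Working session

There is one attempt and no reset: what is moved stays moved. The work goes in short steps, Python scripts to look and compute and a tool call to move; the robot and the scene stay as the last step left them, time stands still between calls to the robot, and variables do not carry over. Pictures are saved under pics/ and viewed, at most 10 in all, crops included, and the job is handed in when it is done.

Besides the shell and the picture viewer there is one more tool, called in YAML: its name, and indented under it one key for each argument. drive_tool: Moves the arm, as the interface text tells. Its arguments: {"type":"object","properties":{"targets":{"type":"array"}},"required":["targets"]}

```bash
mkdir -p pics
python3 - <<'E'
from cell import state, read_camera
import cv2,numpy as np,pickle
print(state())
for n in ("top","side"):
    d=read_camera(n); pickle.dump(d,open(n+".pkl","wb")); cv2.imwrite(f"pics/{n}0.png",d["frame"][:,:,::-1])
    print(n,d["fx"],d["cx"],d["cy"],np.round(d["R"],3).tolist(),np.round(d["t"],1), "cam",-np.array(d["R"]).T@d["t"])
E
```

```text
{'t': 0.0, 'joints': array([ 1.17940056e+00,  4.91561165e-01,  1.55948456e+00,  5.17851243e-06,
        1.09170791e+00, -1.05574921e-01]), 'qvel': array([-0.00080518, -0.00029414, -0.00071484,  0.00331609,  0.00022307,
       -0.00140546]), 'tau': array([-1.39341719e-03, -6.12623334e+01, -2.58196807e+01,  6.92570047e-02,
        4.80562309e-02, -8.86348062e-05]), 'eef_pos': array([176.08496605, 599.43048919, 232.84865242]), 'tcp_rot': array([-3.14043861e+00, -1.26910694e-04,  2.85576934e+00]), 'ft_force': array([ 0.77540032, -0.19044115,  0.36386651]), 'moment': array([-0.00315662, -0.04318101,  0.04836465]), 'grip_force': 0.0, 'opening': 1.0019627318383388}
top 524.1966149555913 325.5190532241323 244.4150214963403 [[0.089, -0.996, 0.004], [-0.969, -0.087, -0.233], [0.232, 0.017, -0.973]] [ -85.4  572.7 1107.9] cam [ 305.21520383  -54.11741979 1211.07602402]
side 579.7200109522314 317.6438217296491 244.074743501581 [[-0.959, -0.285, -0.006], [-0.211, 0.725, -0.655], [0.191, -0.627, -0.755]] [ 512.3  239.4 1179. ] cam [ 316.36655428  711.4711164  1050.51255171]
```

View pics/top0.png

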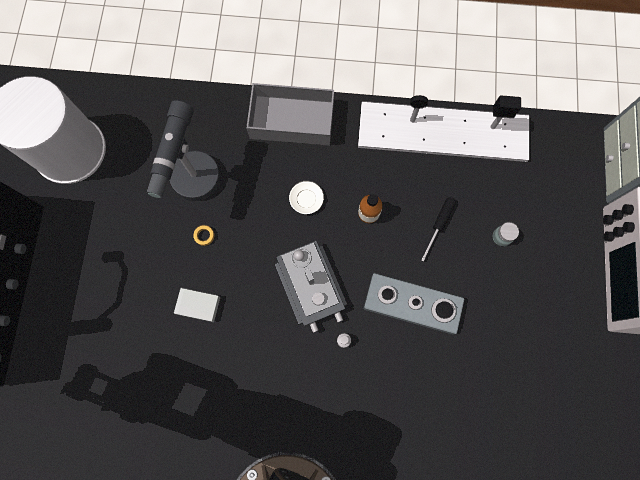

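View pics/side0.png

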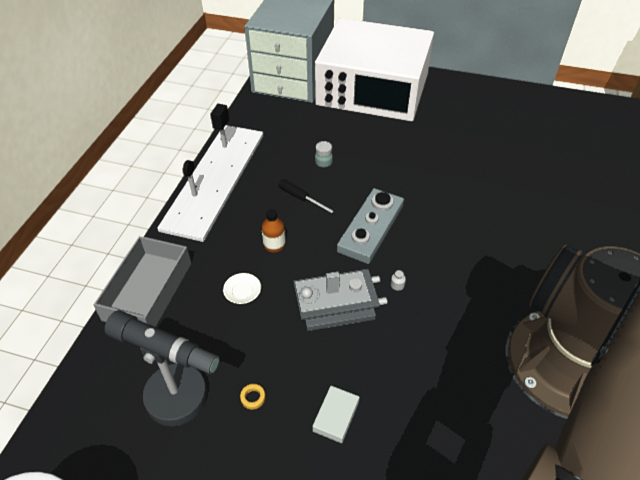

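The top view shows the scope tube from (180,105) to (157,192), the tray around (311,283) with its ball near (299,256), and the keys at about (388,295), (416,302) and (445,310). In the side view the scope tube runs from (110,325) to (215,362). I'll zoom in next.

Run:
```python
import cv2,numpy as np,pickle
T=pickle.load(open("top.pkl","rb"))["frame"];S=pickle.load(open("side.pkl","rb"))["frame"]
c=lambda f,x,y,w,h:cv2.convertScaleAbs(cv2.resize(f[y:y+h,x:x+w],(400,300),interpolation=cv2.INTER_CUBIC),alpha=1.6,beta=20)
a=np.vstack([np.hstack([c(T,120,85,160,120),c(S,90,300,160,120)]),np.hstack([c(T,260,235,120,90),c(S,280,250,140,105)])])
cv2.imwrite("pics/z.png",a[:,:,::-1])
cv2.imwrite("pics/k.png",np.hstack([c(T,360,270,120,90),c(S,330,180,100,75)])[:,:,::-1])
```

```text
(no output)
```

View pics/z.png

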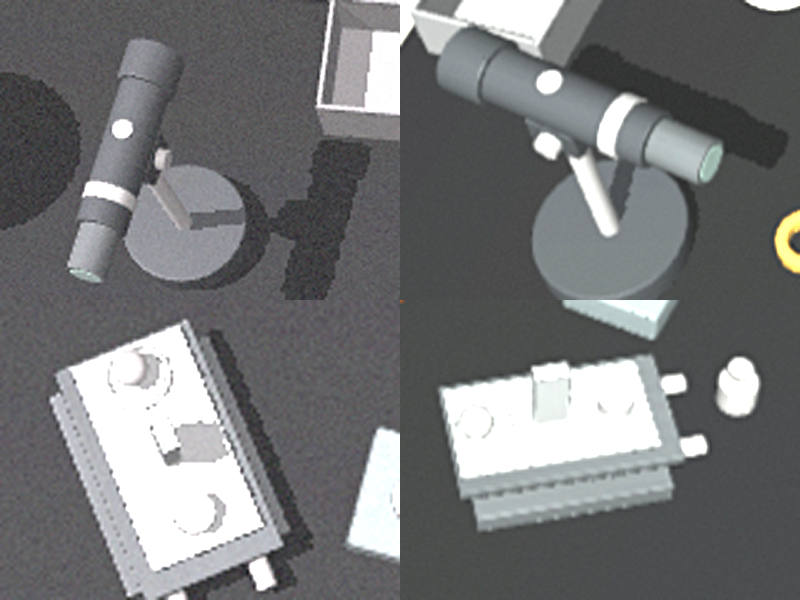

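View pics/k.png

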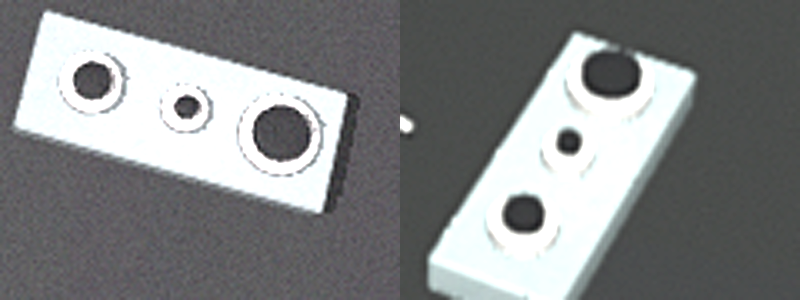

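The scope's greenish lens is at the near end, about (155,194) in top and (214,365) in side. The ball sits at about (300,256) in the top view. In the top view the keys run left to right as mid, small, large. Next I'll measure them.

```bash
cat > h.py <<'E'
import cv2,numpy as np,pickle
def ray(d,u,v):
    R=np.array(d["R"]);c=-R.T@np.array(d["t"]);return c,R.T@np.array([(u-d["cx"])/d["fx"],(v-d["cy"])/d["fy"],1])
def plane(d,u,v,z):
    c,r=ray(d,u,v);return c+r*(z-c[2])/r[2]
def tri(T,a,S,b):
    c1,r1=ray(T,*a);c2,r2=ray(S,*b);s=np.linalg.lstsq(np.c_[r1,-r2],c2-c1,rcond=None)[0]
    p,q=c1+r1*s[0],c2+r2*s[1];return (p+q)/2,np.linalg.norm(p-q)
def proj(d,X):
    p=np.array(d["R"])@X+d["t"];return d["fx"]*p[0]/p[2]+d["cx"],d["fy"]*p[1]/p[2]+d["cy"]
E
python3 - <<'E'
from h import *
np.set_printoptions(precision=1,suppress=True)
T=pickle.load(open("top.pkl","rb"));S=pickle.load(open("side.pkl","rb"))
for d,pts in ((T,[(387.9,294),(415.8,302.1),(444.6,309.9)]),(S,[(361,234),(372.3,215.5),(382.5,199)])):
    g=cv2.cvtColor(d["frame"],7)
    m=(g<75).astype(np.uint8); n,l,st,ce=cv2.connectedComponentsWithStats(m,connectivity=4)
    for p in pts:
        i=l[int(round(p[1])),int(round(p[0]))]; print("key",p,st[i][4],ce[i],plane(d,*ce[i],52))
for thr in(100,120,130,140):
    g=cv2.cvtColor(T["frame"],7)
    m=cv2.morphologyEx((g>thr).astype(np.uint8),3,np.ones((5,5)));n,l,st,ce=cv2.connectedComponentsWithStats(m)
    i=l[265,306] or l[290,311]
    cn=cv2.findContours((l==i).astype(np.uint8),0,2)[0][0]
    w=np.array([plane(T,*p[0],45)[:2] for p in cn],np.float32);r=cv2.minAreaRect(w);print(thr,st[i],r)
print("fin",plane(T,309,275.5,101),plane(S,332.9,274.5,101),"ball",plane(T,300,256,57.5),plane(S,306,292.7,57.5))
print("lens",tri(T,(154.8,194.2),S,(214.4,365.2)))
print("lens z215",plane(T,154.8,194.2,215),plane(S,214.4,365.2,215))
# foot
for a,b,n in(((193,174.5),None,'foot'),):print(n,plane(T,193.5,174,30))
for n,a,b in(('eyepiece top axis',(182,108),(0,0)),('white dot (tube top)',(168.8,136.5),(149.5,332.7))):print(n,plane(T,*a,235),plane(S,*b,235) if b[0] else '')
E
```

```text
key (387.9, 294) 102 [387.3 293.7] [ 481.8 -180.6   52. ]
key (415.8, 302.1) 39 [415.6 301.5] [ 470.1 -244.2   52. ]
key (444.6, 309.9) 228 [444.1 309.5] [ 457.9 -307.8   52. ]
key (361, 234) 79 [360.5 233.1] [ 483.2 -177.9   52. ]
key (372.3, 215.5) 31 [371.8 215. ] [ 471.2 -241.5   52. ]
key (382.5, 199) 175595 [378.1 298. ] [403.8  -8.8  52. ]
100 [ 275  241   69   92 3606] ((481.6153869628906, -6.8733978271484375), (189.13824462890625, 107.06986999511719), 27.632177352905273)
120 [ 281  243   58   73 2136] ((502.2022399902344, -4.30517578125), (150.2669219970703, 80.88902282714844), 27.473705291748047)
130 [ 281  243   58   73 2101] ((501.88079833984375, -4.221748352050781), (149.80641174316406, 79.70112609863281), 27.416305541992188)
140 [ 281  243   58   73 2075] ((501.7732849121094, -4.389533996582031), (149.34747314453125, 78.81072998046875), 27.611562728881836)
fin [498.6  -5.4 101. ] [502.4  -5.7 101. ] ball [548.7  20.9  57.5] [552.5  24.3  57.5]
lens (array([615.1, 312.5, 213.8]), np.float64(0.7147883829955505))
lens z215 [615.1 312.1 215. ] [614.3 313.1 215. ]
foot [731.2 296.4  30. ]
eyepiece top axis [796.9 279.9 235. ] 
white dot (tube top) [732.2 296.7 235. ] [733.8 297.1 235. ]
```

Positions are consistent across both views:

| Item | x, y (mm) | Yaw |
|---|---|---|
| Small key | 471, -243 | – |
| Mid key | 482.5, -179 | – |
| Large key | 458.5, -306.5 | – |
| Tray centre | 501.5, -5 | 27.5° |
| Scope lens | 615, 312.5 | about -8.3° |
| Final TCP | 474.5, 333 (z 242.5) | -8.3° |

I'll go to the keys by way of (480, 250).

```bash
cat >> h.py <<'E'
def mv(a,b,yaw):  # travel (m) in tool axes from a to b, tool pointing down
    d=(np.array(b,float)-a)/1000;c,s=np.cos(yaw),np.sin(yaw)
    return np.round([c*d[0]+s*d[1],s*d[0]-c*d[1],-d[2]],4)
E
python3 -c "
from h import *
y=2.856;p=[(176.2,599.7,233.5),(480,250,200),(473,-20,190),(471,-243,90),(471,-243,73),(482.5,-179,73),(458.5,-306.5,73)]
for a,b in zip(p,p[1:]):print(a,b,mv(a,b,y))
print(mv(p[4],p[5],y),mv(p[5],p[6],y))"
```

```text
(176.2, 599.7, 233.5) (480, 250, 200) [-0.39   -0.2499  0.0335]
(480, 250, 200) (473, -20, 190) [-0.0693 -0.261   0.01  ]
(473, -20, 190) (471, -243, 90) [-0.0609 -0.2145  0.1   ]
(471, -243, 90) (471, -243, 73) [0.    0.    0.017]
(471, -243, 73) (482.5, -179, 73) [ 0.007   0.0646 -0.    ]
(482.5, -179, 73) (458.5, -306.5, 73) [-0.0129 -0.1291 -0.    ]
[ 0.007   0.0646 -0.    ] [-0.0129 -0.1291 -0.    ]
```

drive_tool:
  targets:
    - {"jaw": 0,"travel": [-0.195,-0.125,0.0165],"twist": 0}
    - {"jaw": 0,"travel": [-0.195,-0.125,0.0165],"twist": 0}
    - {"jaw": 0,"travel": [-0.195,-0.125,0.0165],"twist": 0}
    - {"jaw": 0,"travel": [-0.195,-0.125,0.0165],"twist": 0}
    - {"jaw": 0,"travel": [-0.195,-0.125,0.0165],"twist": 0}
    - {"jaw": 0,"travel": [-0.195,-0.125,0.0165],"twist": 0}
    - {"jaw": 0,"travel": [-0.195,-0.125,0.0165],"twist": 0}

```text
t: 0.68
eef_pos: [330.4, 421.7, 216.5]
tcp_rot: [-3.14, -0.0, 2.852]
ft_force: [-0.1, 0.9, 0.1]
opening: 0.566
grip_force: 0.0
```

drive_tool:
  targets:
    - {"jaw": 0,"travel": [-0.195,-0.125,0.0165],"twist": 0}
    - {"jaw": 0,"travel": [-0.195,-0.125,0.0165],"twist": 0}
    - {"jaw": 0,"travel": [-0.195,-0.125,0.0165],"twist": 0}
    - {"jaw": 0,"travel": [-0.195,-0.125,0.0165],"twist": 0}
    - {"jaw": 0,"travel": [-0.195,-0.125,0.0165],"twist": 0}
    - {"jaw": 0,"travel": [-0.195,-0.125,0.0165],"twist": 0}
    - {"jaw": 0,"travel": [-0.195,-0.125,0.0165],"twist": 0}

```text
t: 1.27
eef_pos: [482.3, 247.1, 199.8]
tcp_rot: [-3.141, 0.0, 2.852]
ft_force: [0.2, 0.2, -0.2]
opening: 0.079
grip_force: 0.0
```

drive_tool:
  targets:
    - {"jaw": 0,"travel": [-0.0693,-0.261,0.01],"twist": 0}
    - {"jaw": 0,"travel": [-0.0693,-0.261,0.01],"twist": 0}
    - {"jaw": 0,"travel": [-0.0693,-0.261,0.01],"twist": 0}
    - {"jaw": 0,"travel": [-0.0693,-0.261,0.01],"twist": 0}
    - {"jaw": 0,"travel": [-0.0693,-0.261,0.01],"twist": 0}
    - {"jaw": 0,"travel": [-0.0693,-0.261,0.01],"twist": 0}
    - {"jaw": 0,"travel": [-0.0693,-0.261,0.01],"twist": 0}
    - {"jaw": 0,"travel": [-0.0693,-0.261,0.01],"twist": 0}

```text
t: 1.93
eef_pos: [472.7, -22.6, 190.3]
tcp_rot: [-3.141, -0.0, 2.853]
ft_force: [1.1, 0.3, 0.6]
opening: 0.002
grip_force: 0.0
```

drive_tool:
  targets:
    - {"jaw": 0,"travel": [-0.061,-0.2145,0.1],"twist": 0}
    - {"jaw": 0,"travel": [-0.061,-0.2145,0.1],"twist": 0}
    - {"jaw": 0,"travel": [-0.061,-0.2145,0.1],"twist": 0}
    - {"jaw": 0,"travel": [-0.061,-0.2145,0.1],"twist": 0}
    - {"jaw": 0,"travel": [-0.061,-0.2145,0.1],"twist": 0}
    - {"jaw": 0,"travel": [-0.061,-0.2145,0.1],"twist": 0}
    - {"jaw": 0,"travel": [-0.061,-0.2145,0.1],"twist": 0}
    - {"jaw": 0,"travel": [-0.061,-0.2145,0.1],"twist": 0}

```text
t: 2.6
eef_pos: [470.8, -243.0, 89.4]
tcp_rot: [3.141, -0.002, 2.854]
ft_force: [-0.8, 1.0, -1.0]
opening: 0.003
grip_force: 0.0
```

drive_tool:
  targets:
    - {"jaw": 0,"travel": [0,0,0],"twist": 0}
    - {"jaw": 0,"travel": [0,0,0],"twist": 0}
    - {"jaw": 0,"travel": [0,0,0],"twist": 0}

```text
t: 2.85
eef_pos: [471.3, -241.7, 91.1]
tcp_rot: [-3.142, 0.001, 2.858]
ft_force: [0.7, -0.3, 0.7]
opening: 0.004
grip_force: 0.0
```

Run:
```python
from cell import state, read_camera
from h import *
a=[]
for n,(x,y) in (("top",(350,230)),("side",(300,130))):
    d=read_camera(n); pickle.dump(d,open(n+"1.pkl","wb")); a.append(cv2.convertScaleAbs(cv2.resize(d["frame"][y:y+120,x:x+150],(400,320)),alpha=1.5,beta=15))
cv2.imwrite("pics/p1.png",np.hstack(a)[:,:,::-1]); s=state();print(s['eef_pos'],s['tcp_rot'],s['t'])
```

```text
[ 471.24477293 -242.11174391   90.9950053 ] [-3.14148127e+00  8.13719988e-04  2.85720141e+00] 2.95
```

View pics/p1.png

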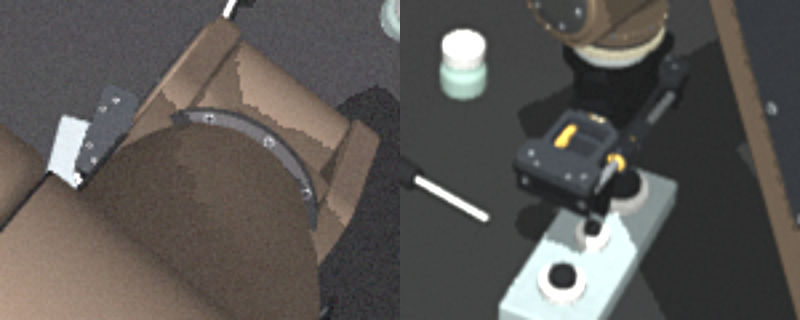

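The fingers are right above the small key, near (592,225) in the side crop. Pressing it now.

drive_tool:
  targets:
    - {"jaw": 0,"travel": [0,0,0.015],"twist": 0}
    - {"jaw": 0,"travel": [0,0,0.018],"twist": 0}
    - {"jaw": 0,"travel": [0,0,0.021],"twist": 0}
    - {"jaw": 0,"travel": [0,0,0.0235],"twist": 0}
    - {"jaw": 0,"travel": [0,0,0.0245],"twist": 0}
    - {"jaw": 0,"travel": [0,0,0.0245],"twist": 0}
    - {"jaw": 0,"travel": [0,0,0.0245],"twist": 0}

```text
t: 3.53
eef_pos: [470.9, -243.0, 66.2]
tcp_rot: [3.141, 0.0, 2.856]
ft_force: [-1.1, 2.6, 3.7]
opening: 0.003
grip_force: 2.1
```

drive_tool:
  targets:
    - {"jaw": 0,"travel": [0,0,0.0005],"twist": 0}
    - {"jaw": 0,"travel": [0,0,0.001],"twist": 0}
    - {"jaw": 0,"travel": [0,0,0.001],"twist": 0}
    - {"jaw": 0,"travel": [0,0,0.001],"twist": 0}

```text
t: 3.87
eef_pos: [470.9, -243.0, 65.1]
tcp_rot: [3.141, 0.0, 2.856]
ft_force: [-0.9, 3.8, 5.9]
opening: 0.003
grip_force: 2.8
```

drive_tool:
  targets:
    - {"jaw": 0,"travel": [0,0,0.0005],"twist": 0}
    - {"jaw": 0,"travel": [0,0,0.0005],"twist": 0}
    - {"jaw": 0,"travel": [0,0,0.0005],"twist": 0}

```text
t: 4.12
eef_pos: [470.9, -243.1, 65.0]
tcp_rot: [3.142, 0.0, 2.856]
ft_force: [-2.9, 3.7, 11.2]
opening: 0.003
grip_force: 5.6
```

The force has climbed to 11 N, so the small key is on its stop. On to the mid key.

drive_tool:
  targets:
    - {"jaw": 0,"travel": [0,0,-0.02],"twist": 0}
    - {"jaw": 0,"travel": [0.0035,0.0323,-0.02],"twist": 0}
    - {"jaw": 0,"travel": [0.007,0.0646,-0.02],"twist": 0}
    - {"jaw": 0,"travel": [0.007,0.0646,-0.02],"twist": 0}
    - {"jaw": 0,"travel": [0.007,0.0646,-0.01],"twist": 0}
    - {"jaw": 0,"travel": [0.007,0.0646,-0.006],"twist": 0}
    - {"jaw": 0,"travel": [0.007,0.0646,-0.003],"twist": 0}
    - {"jaw": 0,"travel": [0.007,0.0646,-0.001],"twist": 0}

```text
t: 4.78
eef_pos: [482.4, -179.9, 64.8]
tcp_rot: [3.141, -0.0, 2.855]
ft_force: [-1.5, 4.6, 20.8]
opening: 0.004
grip_force: 10.9
```

drive_tool:
  targets:
    - {"jaw": 0,"travel": [0,0,0.0005],"twist": 0}
    - {"jaw": 0,"travel": [0,0,0.001],"twist": 0}
    - {"jaw": 0,"travel": [0,0,0.001],"twist": 0}
    - {"jaw": 0,"travel": [0,0,0.001],"twist": 0}

```text
t: 5.12
eef_pos: [482.4, -179.8, 64.9]
tcp_rot: [3.142, 0.001, 2.855]
ft_force: [-1.3, 2.3, 13.7]
opening: 0.001
grip_force: 7.0
```

The mid key is fully down too. Now the large key, keeping high while crossing.

drive_tool:
  targets:
    - {"jaw": 0,"travel": [0,0,-0.025],"twist": 0}
    - {"jaw": 0,"travel": [-0.0032,-0.0323,-0.027],"twist": 0}
    - {"jaw": 0,"travel": [-0.0065,-0.0646,-0.027],"twist": 0}
    - {"jaw": 0,"travel": [-0.0097,-0.0968,-0.027],"twist": 0}
    - {"jaw": 0,"travel": [-0.0129,-0.1291,-0.027],"twist": 0}
    - {"jaw": 0,"travel": [-0.0129,-0.1291,-0.02],"twist": 0}
    - {"jaw": 0,"travel": [-0.0129,-0.1291,-0.011],"twist": 0}
    - {"jaw": 0,"travel": [-0.0129,-0.1291,-0.006],"twist": 0}

```text
t: 5.78
eef_pos: [457.5, -306.5, 68.9]
tcp_rot: [3.141, -0.002, 2.855]
ft_force: [-1.2, -1.6, 2.5]
opening: 0.007
grip_force: 1.3
```

drive_tool:
  targets:
    - {"jaw": 0,"travel": [0,0,0.002],"twist": 0}
    - {"jaw": 0,"travel": [0,0,0.004],"twist": 0}
    - {"jaw": 0,"travel": [0,0,0.0055],"twist": 0}
    - {"jaw": 0,"travel": [0,0,0.006],"twist": 0}
    - {"jaw": 0,"travel": [0,0,0.006],"twist": 0}

```text
t: 6.2
eef_pos: [458.3, -305.8, 65.1]
tcp_rot: [3.141, -0.001, 2.857]
ft_force: [-4.6, 1.4, 9.0]
opening: 0.003
grip_force: 4.7
```

```bash
python3 -c "
from h import *
print(mv((458.5,-306.5,64),(501.5,-5,190),2.856),np.deg2rad(207.5)-2.856)"
```

```text
[ 0.0437  0.3014 -0.126 ] 0.7655581978882338
```

drive_tool:
  targets:
    - {"jaw": 0,"travel": [0,0,-0.035],"twist": 0}
    - {"jaw": 0,"travel": [0,0,-0.07],"twist": 0}
    - {"jaw": 0,"travel": [0,0,-0.105],"twist": 0}
    - {"jaw": 0.3,"travel": [0,0,-0.126],"twist": 0}
    - {"jaw": 0.6,"travel": [0,0,-0.126],"twist": 0}

```text
t: 6.62
eef_pos: [459.9, -306.8, 194.9]
tcp_rot: [-3.139, 0.007, 2.857]
ft_force: [0.2, 0.1, 0.0]
opening: 0.093
grip_force: 0.0
```

drive_tool:
  targets:
    - {"jaw": 1,"travel": [0.0437,0.3014,0],"twist": -0.7656}
    - {"jaw": 1,"travel": [0.0437,0.3014,0],"twist": -0.7656}
    - {"jaw": 1,"travel": [0.0437,0.3014,0],"twist": -0.7656}
    - {"jaw": 1,"travel": [0.0437,0.3014,0],"twist": -0.7656}
    - {"jaw": 1,"travel": [0.0437,0.3014,0],"twist": -0.7656}
    - {"jaw": 1,"travel": [0.0437,0.3014,0],"twist": -0.7656}
    - {"jaw": 1,"travel": [0.0437,0.3014,0],"twist": -0.7656}
    - {"jaw": 1,"travel": [0.0437,0.3014,0],"twist": -0.7656}

```text
t: 7.28
eef_pos: [501.0, -0.2, 189.9]
tcp_rot: [3.14, -0.0, -2.657]
ft_force: [1.2, -1.0, 0.0]
opening: 0.649
grip_force: 0.0
```

drive_tool:
  targets:
    - {"jaw": 1,"travel": [0,0,0],"twist": 0}
    - {"jaw": 1,"travel": [0,0,0],"twist": 0}
    - {"jaw": 1,"travel": [0,0,0.02],"twist": 0}
    - {"jaw": 1,"travel": [0,0,0.04],"twist": 0}
    - {"jaw": 1,"travel": [0,0,0.05],"twist": 0}
    - {"jaw": 1,"travel": [0,0,0.05],"twist": 0}
    - {"jaw": 1,"travel": [0,0,0.05],"twist": 0}

```text
t: 7.87
eef_pos: [501.3, -5.9, 140.3]
tcp_rot: [3.141, -0.001, -2.663]
ft_force: [-0.4, -0.9, 0.1]
opening: 0.999
grip_force: 0.0
```

Run:
```python
from cell import state, read_camera
from h import *
a=[]
for n,(x,y) in (("top",(250,220)),("side",(260,220))):
    d=read_camera(n); pickle.dump(d,open(n+"2.pkl","wb")); a.append(cv2.convertScaleAbs(cv2.resize(d["frame"][y:y+120,x:x+150],(400,320)),alpha=1.5,beta=15))
cv2.imwrite("pics/p2.png",np.hstack(a)[:,:,::-1]); s=state();print(s['eef_pos'],s['tcp_rot'],s['opening'],s['t'])
```

```text
[501.75511783  -5.63008203 141.14330891] [-3.14105564e+00  8.72217523e-04 -2.66244898e+00] 0.9992131437966086 7.9667
```

View pics/p2.png

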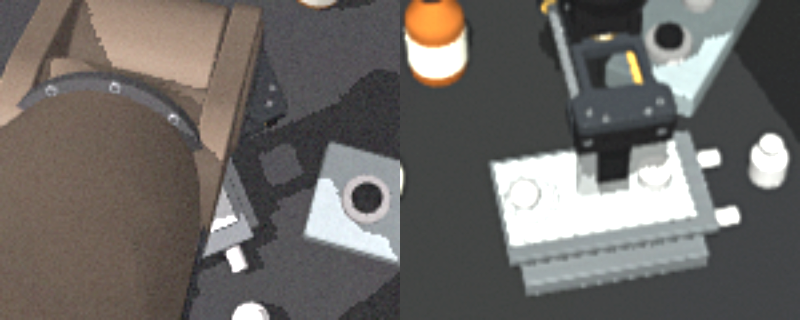

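The open gripper is centred over the fin and lined up with the tray. The ball is visible at about (523,195) in the side crop, well away from the fingers. I'll go down 55 mm to z ≈ 85 and close slowly.

drive_tool:
  targets:
    - {"jaw": 1,"travel": [0,0,0.02],"twist": 0}
    - {"jaw": 1,"travel": [0,0,0.04],"twist": 0}
    - {"jaw": 1,"travel": [0,0,0.05],"twist": 0}
    - {"jaw": 1,"travel": [0,0,0.054],"twist": 0}
    - {"jaw": 0.6,"travel": [0,0,0.054],"twist": 0}
    - {"jaw": 0.5,"travel": [0,0,0.054],"twist": 0}
    - {"jaw": 0.4,"travel": [0,0,0.054],"twist": 0}
    - {"jaw": 0.35,"travel": [0,0,0.054],"twist": 0}

```text
t: 8.63
eef_pos: [501.7, -5.2, 87.2]
tcp_rot: [-3.141, 0.001, -2.662]
ft_force: [-0.1, 0.0, -0.2]
opening: 0.771
grip_force: 0.0
```

drive_tool:
  targets:
    - {"jaw": 0.3,"travel": [0,0,0],"twist": 0}
    - {"jaw": 0.26,"travel": [0,0,0],"twist": 0}
    - {"jaw": 0.23,"travel": [0,0,0],"twist": 0}
    - {"jaw": 0.2,"travel": [0,0,0],"twist": 0}
    - {"jaw": 0.18,"travel": [0,0,0],"twist": 0}
    - {"jaw": 0.16,"travel": [0,0,0],"twist": 0}
    - {"jaw": 0.14,"travel": [0,0,0],"twist": 0}
    - {"jaw": 0.12,"travel": [0,0,0],"twist": 0}

```text
t: 9.3
eef_pos: [501.4, -5.1, 86.4]
tcp_rot: [3.141, -0.0, -2.662]
ft_force: [0.6, -0.8, 0.1]
opening: 0.217
grip_force: 0.0
```

drive_tool:
  targets:
    - {"jaw": 0.08,"travel": [0,0,0],"twist": 0}
    - {"jaw": 0.04,"travel": [0,0,0],"twist": 0}
    - {"jaw": 0,"travel": [0,0,0],"twist": 0}
    - {"jaw": 0,"travel": [0,0,0],"twist": 0}
    - {"jaw": 0,"travel": [0,0,0],"twist": 0}

```text
t: 9.72
eef_pos: [501.4, -5.2, 86.4]
tcp_rot: [3.142, 0.0, -2.662]
ft_force: [0.3, -0.3, -0.3]
opening: 0.125
grip_force: 30.0
```

Grip is solid: 30 N with the opening at 12 mm. Lifting gently now.

drive_tool:
  targets:
    - {"jaw": 0,"travel": [0,0,-0.001],"twist": 0}
    - {"jaw": 0,"travel": [0,0,-0.003],"twist": 0}
    - {"jaw": 0,"travel": [0,0,-0.007],"twist": 0}
    - {"jaw": 0,"travel": [0,0,-0.013],"twist": 0}
    - {"jaw": 0,"travel": [0,0,-0.021],"twist": 0}
    - {"jaw": 0,"travel": [0,0,-0.031],"twist": 0}
    - {"jaw": 0,"travel": [0,0,-0.043],"twist": 0}
    - {"jaw": 0,"travel": [0,0,-0.055],"twist": 0}

```text
t: 10.38
eef_pos: [501.3, -5.1, 142.8]
tcp_rot: [-3.141, 0.0, -2.662]
ft_force: [0.2, 0.6, -3.4]
opening: 0.124
grip_force: 30.0
```

drive_tool:
  targets:
    - {"jaw": 0,"travel": [0,0,-0.014],"twist": 0}
    - {"jaw": 0,"travel": [0,0,-0.03],"twist": 0}
    - {"jaw": 0,"travel": [0,0,-0.046],"twist": 0}
    - {"jaw": 0,"travel": [0,0,-0.062],"twist": 0}
    - {"jaw": 0,"travel": [0,0,-0.076],"twist": 0}
    - {"jaw": 0,"travel": [0,0,-0.088],"twist": 0}
    - {"jaw": 0,"travel": [0,0,-0.096],"twist": 0}
    - {"jaw": 0,"travel": [0,0,-0.102],"twist": 0}

```text
t: 11.05
eef_pos: [501.3, -5.1, 244.9]
tcp_rot: [-3.141, 0.001, -2.662]
ft_force: [-0.3, -0.3, -3.5]
opening: 0.122
grip_force: 30.0
```

Run:
```python
from cell import state, read_camera
from h import *
d=read_camera("side"); cv2.imwrite("pics/p3.png",cv2.resize(d["frame"][150:330,220:460],(640,480))[:,:,::-1]); s=state();print(s['eef_pos'],s['tcp_rot'],s['ft_force'],s['moment'],s['t'])
print(mv((501.5,-5,242),(474.5,333,243),np.deg2rad(207.5)),np.deg2rad(207.5-171.7))
```

```text
[501.60988516  -5.12909748 245.3846113 ] [-3.14037169e+00  1.90420094e-03 -2.66171532e+00] [ 0.55445499  0.3958151  -1.60752766] [0.07344256 0.03073283 0.0181025 ] 11.1
[-0.1321  0.3123 -0.001 ] 0.6248278722139702
```

View pics/p3.png

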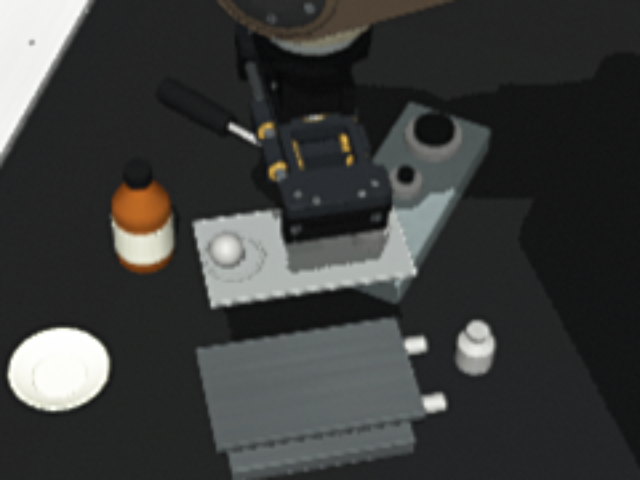

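The tray is up and level, with the ball inside the ring at about (226,250). Next I'll work out a smooth transfer (min-jerk, 32 rows) followed by the twist.

Run:
```python
import numpy as np
f=lambda t:10*t**3-15*t**4+6*t**5
s=f(np.arange(33)/32)
for k in range(4):print([(round(-.132*(a-s[8*k]),3),round(.312*(a-s[8*k]),3)) for a in s[8*k+1:8*k+9]])
s=f(np.arange(17)/16)*.625
for k in range(2):print(np.round(s[8*k+1:8*k+9]-s[8*k],3))
```

```text
[(np.float64(-0.0), np.float64(0.0)), (np.float64(-0.0), np.float64(0.001)), (np.float64(-0.001), np.float64(0.002)), (np.float64(-0.002), np.float64(0.005)), (np.float64(-0.004), np.float64(0.009)), (np.float64(-0.006), np.float64(0.015)), (np.float64(-0.01), np.float64(0.023)), (np.float64(-0.014), np.float64(0.032))]
[(np.float64(-0.005), np.float64(0.011)), (np.float64(-0.01), np.float64(0.024)), (np.float64(-0.016), np.float64(0.038)), (np.float64(-0.023), np.float64(0.054)), (np.float64(-0.03), np.float64(0.07)), (np.float64(-0.037), np.float64(0.088)), (np.float64(-0.045), np.float64(0.105)), (np.float64(-0.052), np.float64(0.124))]
[(np.float64(-0.008), np.float64(0.018)), (np.float64(-0.015), np.float64(0.036)), (np.float64(-0.023), np.float64(0.054)), (np.float64(-0.03), np.float64(0.07)), (np.float64(-0.036), np.float64(0.086)), (np.float64(-0.042), np.float64(0.1)), (np.float64(-0.048), np.float64(0.113)), (np.float64(-0.052), np.float64(0.124))]
[(np.float64(-0.004), np.float64(0.009)), (np.float64(-0.007), np.float64(0.017)), (np.float64(-0.01), np.float64(0.023)), (np.float64(-0.012), np.float64(0.027)), (np.float64(-0.013), np.float64(0.03)), (np.float64(-0.013), np.float64(0.032)), (np.float64(-0.014), np.float64(0.032)), (np.float64(-0.014), np.float64(0.032))]
[0.001 0.01  0.03  0.065 0.113 0.172 0.24  0.312]
[0.072 0.14  0.2   0.248 0.282 0.302 0.311 0.312]
```

drive_tool:
  targets:
    - {"jaw": 0,"travel": [0,0,0],"twist": 0}
    - {"jaw": 0,"travel": [0,0.001,0],"twist": 0}
    - {"jaw": 0,"travel": [-0.001,0.002,0],"twist": 0}
    - {"jaw": 0,"travel": [-0.002,0.005,0],"twist": 0}
    - {"jaw": 0,"travel": [-0.004,0.009,0],"twist": 0}
    - {"jaw": 0,"travel": [-0.006,0.015,0],"twist": 0}
    - {"jaw": 0,"travel": [-0.01,0.023,0],"twist": 0}
    - {"jaw": 0,"travel": [-0.014,0.032,0],"twist": 0}

```text
t: 11.77
eef_pos: [498.9, 30.6, 243.3]
tcp_rot: [3.141, -0.0, -2.662]
ft_force: [1.4, -0.3, -3.4]
opening: 0.127
grip_force: 30.0
```

drive_tool:
  targets:
    - {"jaw": 0,"travel": [-0.005,0.011,0],"twist": 0}
    - {"jaw": 0,"travel": [-0.01,0.024,0],"twist": 0}
    - {"jaw": 0,"travel": [-0.016,0.038,0],"twist": 0}
    - {"jaw": 0,"travel": [-0.023,0.054,0],"twist": 0}
    - {"jaw": 0,"travel": [-0.03,0.07,0],"twist": 0}
    - {"jaw": 0,"travel": [-0.037,0.088,0],"twist": 0}
    - {"jaw": 0,"travel": [-0.045,0.105,0],"twist": 0}
    - {"jaw": 0,"travel": [-0.052,0.124,0],"twist": 0}

```text
t: 12.43
eef_pos: [487.6, 165.5, 243.5]
tcp_rot: [3.142, 0.0, -2.661]
ft_force: [-0.1, 0.3, -4.0]
opening: 0.124
grip_force: 30.0
```

drive_tool:
  targets:
    - {"jaw": 0,"travel": [-0.008,0.018,0],"twist": 0}
    - {"jaw": 0,"travel": [-0.015,0.036,0],"twist": 0}
    - {"jaw": 0,"travel": [-0.023,0.054,0],"twist": 0}
    - {"jaw": 0,"travel": [-0.03,0.07,0],"twist": 0}
    - {"jaw": 0,"travel": [-0.036,0.086,0],"twist": 0}
    - {"jaw": 0,"travel": [-0.042,0.1,0],"twist": 0}
    - {"jaw": 0,"travel": [-0.048,0.113,0],"twist": 0}
    - {"jaw": 0,"travel": [-0.052,0.124,0],"twist": 0}

```text
t: 13.1
eef_pos: [476.3, 299.6, 243.4]
tcp_rot: [3.141, 0.0, -2.661]
ft_force: [-0.1, 0.5, -2.6]
opening: 0.125
grip_force: 30.0
```

drive_tool:
  targets:
    - {"jaw": 0,"travel": [-0.004,0.009,0],"twist": 0}
    - {"jaw": 0,"travel": [-0.007,0.017,0],"twist": 0}
    - {"jaw": 0,"travel": [-0.01,0.023,0],"twist": 0}
    - {"jaw": 0,"travel": [-0.012,0.027,0],"twist": 0}
    - {"jaw": 0,"travel": [-0.013,0.03,0],"twist": 0}
    - {"jaw": 0,"travel": [-0.013,0.032,0],"twist": 0}
    - {"jaw": 0,"travel": [-0.014,0.032,0],"twist": 0}
    - {"jaw": 0,"travel": [-0.014,0.032,0],"twist": 0}

```text
t: 13.77
eef_pos: [474.6, 332.4, 243.5]
tcp_rot: [-3.142, 0.0, -2.662]
ft_force: [1.0, 1.0, -2.8]
opening: 0.129
grip_force: 30.0
```

drive_tool:
  targets:
    - {"jaw": 0,"travel": [0,0,0],"twist": 0.001}
    - {"jaw": 0,"travel": [0,0,0],"twist": 0.01}
    - {"jaw": 0,"travel": [0,0,0],"twist": 0.03}
    - {"jaw": 0,"travel": [0,0,0],"twist": 0.065}
    - {"jaw": 0,"travel": [0,0,0],"twist": 0.113}
    - {"jaw": 0,"travel": [0,0,0],"twist": 0.172}
    - {"jaw": 0,"travel": [0,0,0],"twist": 0.24}
    - {"jaw": 0,"travel": [0,0,0],"twist": 0.312}

```text
t: 14.43
eef_pos: [474.5, 332.4, 243.5]
tcp_rot: [3.142, 0.0, -2.978]
ft_force: [0.1, 0.2, -3.5]
opening: 0.124
grip_force: 30.0
```

drive_tool:
  targets:
    - {"jaw": 0,"travel": [0,0,0],"twist": 0.072}
    - {"jaw": 0,"travel": [0,0,0],"twist": 0.14}
    - {"jaw": 0,"travel": [0,0,0],"twist": 0.2}
    - {"jaw": 0,"travel": [0,0,0],"twist": 0.248}
    - {"jaw": 0,"travel": [0,0,0],"twist": 0.282}
    - {"jaw": 0,"travel": [0,0,0],"twist": 0.302}
    - {"jaw": 0,"travel": [0,0,0],"twist": 0.311}
    - {"jaw": 0,"travel": [0,0,0],"twist": 0.312}

```text
t: 15.1
eef_pos: [474.4, 332.5, 243.5]
tcp_rot: [3.142, 0.0, 2.997]
ft_force: [-0.7, 0.2, -3.1]
opening: 0.125
grip_force: 30.0
```

drive_tool:
  targets:
    - {"jaw": 0,"travel": [0,0,0],"twist": 0}
    - {"jaw": 0,"travel": [0,0,0],"twist": 0}
    - {"jaw": 0,"travel": [0,0,0],"twist": 0}
    - {"jaw": 0,"travel": [0,0,0],"twist": 0}
    - {"jaw": 0,"travel": [0,0,0],"twist": 0}
    - {"jaw": 0,"travel": [0,0,0],"twist": 0}
    - {"jaw": 0,"travel": [0,0,0],"twist": 0}
    - {"jaw": 0,"travel": [0,0,0],"twist": 0}

```text
t: 15.77
eef_pos: [474.4, 332.6, 243.4]
tcp_rot: [3.142, 0.0, 2.997]
ft_force: [0.3, 0.4, -2.4]
opening: 0.126
grip_force: 30.0
```

Run:
```python
from cell import state, read_camera
from h import *
a=[]
for n,(x,y) in (("top",(80,90)),("side",(90,220))):
    d=read_camera(n); pickle.dump(d,open(n+"4.pkl","wb")); a.append(cv2.convertScaleAbs(cv2.resize(d["frame"][y:y+210,x:x+200],(400,420)),alpha=1.4,beta=10))
    print(n,"sight at",np.array(proj(d,np.array([526,325.5,215])))-(x,y))
cv2.imwrite("pics/p4.png",np.hstack(a)[:,:,::-1]); s=state();print(s['eef_pos'],s['tcp_rot'],s['opening'],s['grip_force'],s['t'])
```

```text
top sight at [ 60.52904665 146.67699704]
side sight at [173.10372615 166.0228787 ]
[474.45314595 332.56208952 243.42768476] [3.14150323e+00 1.74933116e-05 2.99736165e+00] 0.1268707311220372 29.999532401561737 15.8667
```

View pics/p4.png

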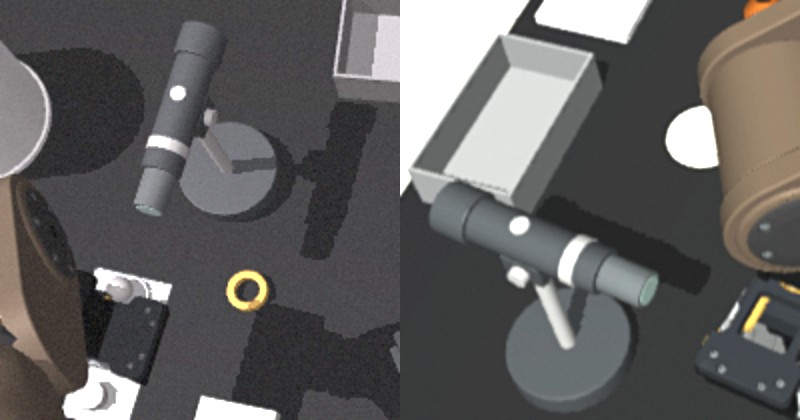

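The ball is at about (60.5,144) in the top crop, and the sight point projects to (60.5,146.7), so it is a few mm off. The tray is in line with the tube, level and still, so I'm handing in.

```bash
python3 -c "
from cell import job_done
print(job_done())"
```

```text
the job is handed in; nothing more can be done
None
```

I pressed the three keys in order and handed the job in at about 16 s, with the tray held level and the ball in its pocket a few mm from the sight point by my top-view estimate; the hand-in returned no verdict.

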